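# Wedge a display board into its stand on the book table

## Task

Put up the display board: take it off the easel, toe its bottom edge into the stand's slot with the board leaning about 15 degrees towards the robot, so that it goes in under the steel keepers, then stand it upright against the slot's far wall and let go of it. Take the wooden wedge out of its block, set it thin end down, flat face to the board, in the gap between the board and the rubber-faced cheek, about half-way along, and tap its top down until it jams tight. Leave everything else on the table where it is.

Things in the scene. Friction and masses are not known exactly. Their poses are not given: they have to be found in the camera images.
- board_mid (a point): Centre of the loose plywood display board: 10 mm thick, 150 mm tall, 0.16 kg. Shouldered: lower 95 mm are 180 mm wide, upper 55 mm 116 mm wide, centred. x is normal to its faces, y along its width, z towards its narrow top; faces and sides alike. It starts leaning 15 degrees on the easel, top towards the robot, its upper 58 mm clear above the easel's back
- easel: Fixed wooden easel, 190 mm wide along y, 110 mm deep. Origin on the table, 30 mm under the middle of the board's bottom edge. A ledge with a lip 12 mm high, 8 mm clear of the board on the side away from the robot; its sloping back, 92 mm high, is on the robot's side. Draw the board up along its own height
- stand_slot (a point): On the floor of the stand's slot (15 mm above the table), half-way along it, at the foot of its upright far wall, where the board's far face belongs. x across the slot, away from the robot; y along it; z up. 50 mm deep, 200 mm long between its end stops (25 mm high). Its near cheek has a rubber face sloping 1 in 6: x = -21 mm at the floor, -29 mm at the top
- stand: The fixed wooden stand, 224 mm long along y, x from -61 to 31 mm; origin on the table under point stand_slot, same axes. Cheeks 65 mm high. Two posts on the far cheek, |y| 70 to 92 mm, front faces at x = 0, behind the board's wide part
- keepers (a point): Midway between the two steel keepers, level with their undersides, 99 mm above the slot floor, over its far wall (axes as stand_slot). Each: a flat plate on a post, |y| 66 to 94 mm, 4 mm thick, reaching to x = -20 mm. Upright, the board's shoulders end 4 mm under them, so it cannot go in upright: lean it 15 degrees, slide it along its own slope, bottom edge in under them, to the floor, then straighten
- wedge_mid (a point): Centre of the loose wooden wedge: 130 mm tall, 40 mm wide along y, 0.09 kg, standing thin end down in its block, z up. Its flat upright face looks to +x, 12.4 mm from here; the face towards the robot slopes 1 in 6. 14 mm thick at the bottom, 35.7 mm at the top. In the stand its flat face goes against the board; it jams with its tip about 20 mm above the slot floor or less
- wedge_block: Fixed wooden block 70 x 84 mm, 46 mm high, with a pocket 40 mm deep shaped like the wedge, 0.4 to 2.5 mm to spare. Origin on the table under the bottom edge of the wedge's flat face, axes as the wedge's. The wedge stands 90 mm out of it; lift it straight up
- strip (a joint): How far the rubber face of the stand's near cheek is pressed back: 0 untouched, 0.003 m at most, 4 N per mm. Each mm takes the wedge 6 mm further down and about 6 N on its top. Tight from 1.2 mm; its weight alone does not do it. 12 to 15 N pressed on the wedge's top, on the half nearer the board, does
- glass: Water tumbler, 64 mm across, 95 mm high, standing on the table beyond the gap between stand and easel; origin under its middle. Leave it alone
- bottle: Water bottle, 70 mm across, 250 mm high, at the left side; origin under its middle. Leave it alone
- books: Pile of three paperbacks, 190 x 125 mm, 66 mm high, at the right side; origin under its middle. Leave it alone
- case: Dark spectacle case, 60 x 155 mm, 36 mm high, near left; origin under its middle. Leave it alone
- marker: Marker pen 136 mm long, 17 mm thick, lying near right; origin under its middle. Leave it alone
Mind the look-alikes: they are no part of the job. Of the things that look like the part that bears board_mid, the larger one is meant.

How it is judged (in metres and radians):
On the way, in this order (a step that is already met when the one before it is completed fails the run):
1. the board's bottom edge is down in the slot while the board still leans (more than 0.09 rad from upright) (angle between board_mid's own z axis and vertical between 0.09 and 0.45 rad and z of board_mid in the frame of stand_slot between 0.05 and 0.095 m and x of board_mid in the frame of stand_slot between -0.055 and -0.012 m and y of board_mid in the frame of stand_slot between -0.012 and 0.012 m), for 0.1 s.
2. the board stands upright on the slot floor, its shoulders under the keepers, let go, before it is wedged (angle between board_mid's own z axis and vertical below 0.07 rad and z of board_mid in the frame of stand_slot below 0.079 m and x of board_mid in the frame of stand_slot above -0.014 m and contact force between the fingers and board below 0.05 N and value of joint strip below 0.0008 m), for 0.2 s.
At the end, for the whole second after the job is handed in: Board upright (0.06 rad) and square on the slot floor, within 5 mm of the far wall, shoulders under the keepers; wedge before it, within 35 mm of the middle, rubber pressed more than 1.2 mm; both let go and at rest (angle between board_mid's own z axis and vertical below 0.06 rad and angle between the x axis of board_mid and the x axis of stand_slot, either way round below 0.08 rad and z of board_mid in the frame of stand_slot between 0.072 and 0.079 m and x of board_mid in the frame of stand_slot between -0.01 and 0.002 m and y of board_mid in the frame of stand_slot between -0.012 and 0.012 m and value of joint strip above 0.0012 m and angle between wedge_mid's own z axis and vertical below 0.15 rad and z of wedge_mid in the frame of stand_slot between 0.06 and 0.083 m and x of wedge_mid in the frame of stand_slot between -0.035 and -0.012 m and y of wedge_mid in the frame of stand_slot between -0.035 and 0.035 m and linear speed of each of board, wedge below 0.01 m/s); the robot touches nothing.
It fails at once if a bystander is pushed more than 30 mm (glass, bottle, books, case, marker) (distance of any of glass, bottle, books, case, marker from where it was at the start of the episode above 0.03 m).
It also fails if it takes over 67 s, if anything falls off the work surface, if the arm or the gripper's body presses on something with over 40 N, if the wrist force passes 120 N, or if a joint passes its speed limit or range.

## Robot

A 7-joint arm with a two-finger parallel gripper is mounted at the origin on the work surface. World frame = base frame: x ahead of the robot, y to its left, z up, the work surface at z = 0. Lengths are in mm, angles in degrees, forces in N, time in s.
With the tool pointing down it reaches from about 400 to 900 mm from the base axis. Payload 5.6 kg.
Tool frame: the origin (TCP) lies at the very end of the fingers, on their centre line; the grasp point (between the pads) lies 19 mm behind it; x points along the fingers, y is the direction in which the jaws open and shut, and the axes are right-handed (so a half turn about x gives the same grasp; the last joint's range is limited). The gripper opens to 92 mm and grips with 3 to 60 N. Pads are 20 mm wide; open, the fingers measure 128 mm over their backs; the gripper's body (75 mm by 189 mm) begins 69 mm behind the grasp point.
Start: joints at [70.989, 26.786, -0.665, 91.828, 0.344, 61.387, -3.226], TCP at [185.079, -623.101, 214.592] pointing down, gripper open.
Joint ranges: [-144.91, 144.91], [-17.63, 115.5], [-89.93, 88.59], [15.96, 139.68], [-74.01, 254.01], [8.47, 105.57], [-167.45, 167.45]. Speed limits (degrees/s): [147.25, 147.25, 180, 180, 180, 180, 180].

## Interface

Orientations are given as [roll, pitch, yaw] about the fixed x, y, z axes, in that order (R = Rz(yaw) Ry(pitch) Rx(roll)).
In Python, from plant import robot, read_camera, camera_model, order gives the robot as it stands.
- The arm moves only by the tool drive_tool, never from a script. Its argument "motion" is a list of rows, each a list of 7 numbers: the shift along the tool's x, y, z in units of 40 mm (1.0 is 40 mm), then the turn, a rotation vector about the tool's x, y, z in units of 5 degrees (1.0 is 5 degrees), then the gripper's target within -1 to 1 (shut at 1, half-way at 0, fully open at -1). In form: [[tx, ty, tz, rx, ry, rz, grip], ...]. A call has 1 to 10 rows; each row shifts and turns the commanded pose from where the row before left it, along the tool's axes as they then stand; what a row does not reach is not made up. A row lasts 1/12 s, in which the tool goes at most 41.7 mm and 7.16 degrees, less where a joint would pass 70% of its speed; a pose out of reach is approached as far as the arm can. A call is refused whole if a number of a shift passes 1 or a number of a turn 1, either way. A call with a gripper value outside its range is refused whole. The fingers move at their own pace and stop on an object; "grip_force" is the grip in N (left out, the last holds). Time passes only in rows, so rows that do not move let the fingers close. It gives the time, the measured TCP pose, the force and the opening at its end, in the units of the state.
- robot.state(): the state, without advancing time (a new reading comes with each control period).
- read_camera(name): name is "side" or "top"; returns the picture (384x512x3 uint8, red, green, blue); there is no depth.
- camera_model(name): a dict with "K" (3x3 intrinsics, pixels), "extrinsics" (4x4, takes a point from world to camera coordinates). Camera axes: x right, y up, looking along -z (the intrinsics and any distortion apply to the point x, -y, -z); pixel columns grow to the right and rows downward; lengths in mm; the calibration is good to about 2 mm. A picture is of the moment at which its call begins. camera_model takes no time and is no camera call.
- order.hand_in(): hands the job in, once; it reports no verdict.
The state is a dict: "time": time; "joint_positions": joint angles; "qd": joint speeds; "joint_efforts": joint torques, N m; "position": TCP position; "eef_rot": TCP orientation; "wrist_force": force on the tool from outside, world axes, zero at the start; "torque": the same for the moment, N m; "grip_width": finger opening in mm.
Only numpy, scipy, OpenCV 4.12 (cv2) and the standard library are available. Lean on these libraries where they do the work, as an engineer would, in place of code of your own. Each camera call takes 0.05 s, during which the arm holds its last target. There are 200 camera calls.

## Working session

There is one attempt and no reset: what is moved stays moved. The work goes in short steps, Python scripts to look and compute and a tool call to move; the robot and the scene stay as the last step left them, time stands still between calls to the robot, and variables do not carry over. Pictures are saved under pics/ and viewed, about 8 in all and at most 12, crops included, and the job is handed in when it is done.

Besides the shell and the picture viewer there is one more tool, called after "Call:" as name(argument=value, ...), one argument or row to a line, values as JSON. drive_tool: Moves the arm, as the interface text tells. Its arguments: {"type":"object","properties":{"motion":{"type":"array"},"grip_force":{"type":"number"}},"required":["motion"]}

```bash
ls; mkdir -p pics
python3 - <<'E'
from plant import robot, read_camera, camera_model
import cv2,numpy as np
print(robot.state())
for n in("side","top"):
    im=read_camera(n); cv2.imwrite(f"pics/{n}0.png",im[:,:,::-1])
    m=camera_model(n); print(n,m)
a=cv2.imread("pics/side0.png");b=cv2.imread("pics/top0.png")
E
```

```text
pics
{'time': 0.0, 'joint_positions': array([70.98891504, 26.83427986, -0.66548323, 91.88052788,  0.34551008,
       61.38639535, -3.22508955]), 'qd': array([-0.02308723,  0.06018573,  0.02857807, -0.06945892,  0.01167263,
        0.06524268,  0.05510252]), 'joint_efforts': array([-9.81160483e-04, -5.20565343e+01, -1.27392818e-02, -2.43746084e+01,
       -5.65753493e-02,  1.73201569e-02,  1.88865465e-04]), 'position': array([ 184.89163227, -622.54531118,  213.66268381]), 'eef_rot': array([-85.25998744,  89.9007503 , 111.28582379]), 'wrist_force': array([-0.86962128,  0.60404439,  0.04685756]), 'torque': array([-0.01211223, -0.01820272,  0.00409115]), 'grip_width': 91.41135115098257}
side {'K': array([[460.37693403,   0.        , 252.63916977],
       [  0.        , 460.37693403, 195.63688941],
       [  0.        ,   0.        ,   1.        ]]), 'extrinsics': array([[ 9.76231149e-01, -2.16460875e-01,  1.08366335e-02,
        -5.57345392e+02],
       [ 1.58692740e-01,  7.47963776e-01,  6.44489569e-01,
        -1.21117270e+02],
       [-1.47612185e-01, -6.27451097e-01,  7.64536306e-01,
        -1.42508977e+03],
       [ 0.00000000e+00,  0.00000000e+00,  0.00000000e+00,
         1.00000000e+00]])}
top {'K': array([[446.62968318,   0.        , 253.70265505],
       [  0.        , 446.62968318, 197.700613  ],
       [  0.        ,   0.        ,   1.        ]]), 'extrinsics': array([[-1.34908071e-02, -9.99883707e-01, -7.11133310e-03,
         4.55715227e+00],
       [ 9.93847071e-01, -1.41906165e-02,  1.09848196e-01,
        -5.47646903e+02],
       [-1.09936336e-01, -5.58563674e-03,  9.93922936e-01,
        -1.42691268e+03],
       [ 0.00000000e+00,  0.00000000e+00,  0.00000000e+00,
         1.00000000e+00]])}
```

View pics/side0.png

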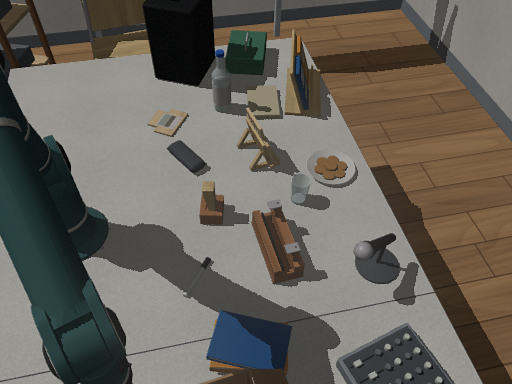

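View pics/top0.png

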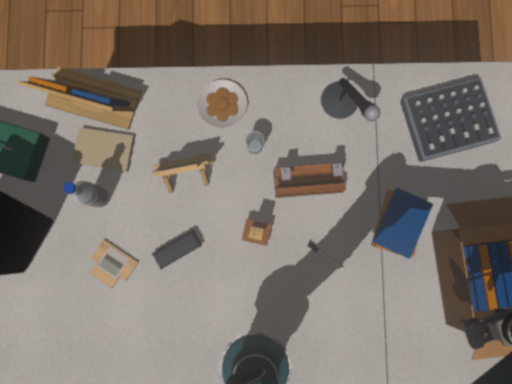

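Top view: easel with board at about (183,165), stand at (310,180) with steel keepers at (286,173) and (337,170), wedge block at (257,231). Board look-alikes are the small panel on a holder at (111,262), the tan panel at (103,148) and boards at (90,100). Enlarged crops should confirm which is meant.

Run:
```python
import cv2,numpy as np
a=cv2.imread("pics/side0.png");b=cv2.imread("pics/top0.png")
c=lambda i,x,y,w,h,s:cv2.resize(i[y:y+h,x:x+w],None,fx=s,fy=s,interpolation=cv2.INTER_CUBIC)
r1=np.hstack([c(b,60,110,160,120,2.5),c(a,140,70,160,120,2.5)])
r2=np.hstack([c(b,240,150,120,100,3.333)[:300],c(a,190,180,120,100,3.333)[:300]])
cv2.imwrite("pics/crop1.png",np.vstack([r1[:, :799],r2[:,:799]]))
```

```text
(no output)
```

View pics/crop1.png

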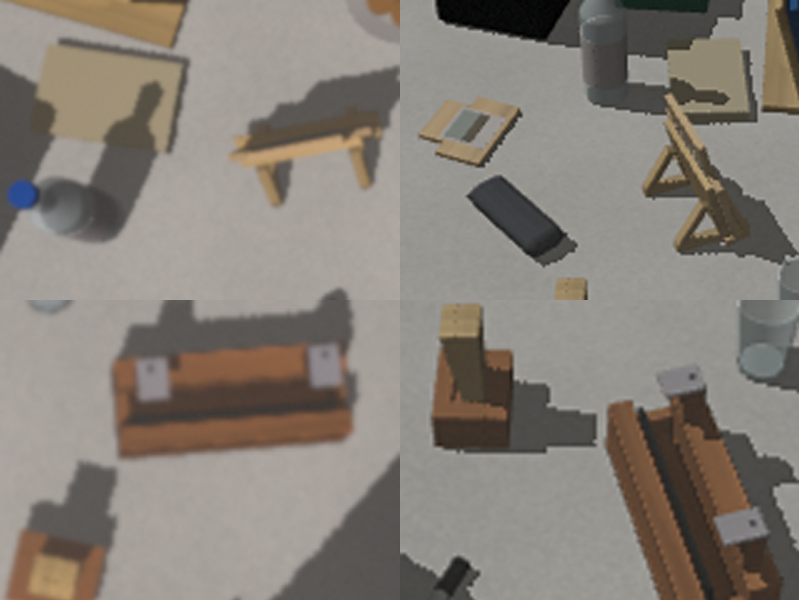

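```bash
cat > h.py <<'E'
import cv2,numpy as np
from plant import robot, read_camera, camera_model
def crop(i,x,y,w,h,s,g=10):
    o=cv2.resize(i[y:y+h,x:x+w],None,fx=s,fy=s,interpolation=cv2.INTER_CUBIC)
    for k in range(-(-x//g)*g,x+w,g):
        p=int((k-x+.5)*s); cv2.line(o,(p,0),(p,6),(0,0,255),1); cv2.putText(o,str(k),(p+2,14),0,.35,(0,0,255),1)
    for k in range(-(-y//g)*g,y+h,g):
        p=int((k-y+.5)*s); cv2.line(o,(0,p),(6,p),(0,0,255),1); cv2.putText(o,str(k),(8,p+4),0,.35,(0,0,255),1)
    return o
def proj(n,P):
    m=camera_model(n); c=np.atleast_2d(P)@m["extrinsics"][:3,:3].T+m["extrinsics"][:3,3]
    c=c*[1,-1,-1]; q=c@m["K"].T; return q[:,:2]/q[:,2:]
def ray(n,u):
    m=camera_model(n);E=m["extrinsics"];d=np.linalg.inv(m["K"])@[u[0],u[1],1]
    return -E[:3,:3].T@E[:3,3],E[:3,:3].T@(d*[1,-1,-1])
def onz(n,u,z):
    o,d=ray(n,u); return o+d*(z-o[2])/d[2]
def tri(us,ut):
    o1,d1=ray("side",us);o2,d2=ray("top",ut)
    s=np.linalg.lstsq(np.c_[d1,-d2],o2-o1,rcond=None)[0]
    a,b=o1+s[0]*d1,o2+s[1]*d2; return (a+b)/2,np.linalg.norm(a-b)
E
python3 - <<'E'
from h import *
a=cv2.imread("pics/side0.png");b=cv2.imread("pics/top0.png")
cv2.imwrite("pics/e.png",np.hstack([crop(b,148,145,70,55,5.7),crop(a,230,100,55,75,7)[:313,:395] if 0 else cv2.resize(crop(a,234,104,46,70,8),(206*2,int(313*2)))[:313*2][:313]]) if 0 else np.hstack([cv2.copyMakeBorder(crop(b,148,145,70,55,6),0,270,0,0,0),crop(a,232,104,46,75,8)[:600]]))
cv2.imwrite("pics/s.png",np.hstack([np.vstack([crop(b,270,155,82,45,5.3),cv2.copyMakeBorder(crop(b,238,210,40,40,8),0,0,0,434-320,0)]),crop(a,248,195,60,92,6)[:238+320]]))
for n in "es": print(cv2.imread(f"pics/{n}.png").shape)
E
```

```text
Traceback (most recent call last):
ValueError: all the input array dimensions except for the concatenation axis must match exactly, but along dimension 1, the array at index 0 has size 435 and the array at index 1 has size 434
```

View pics/e.png

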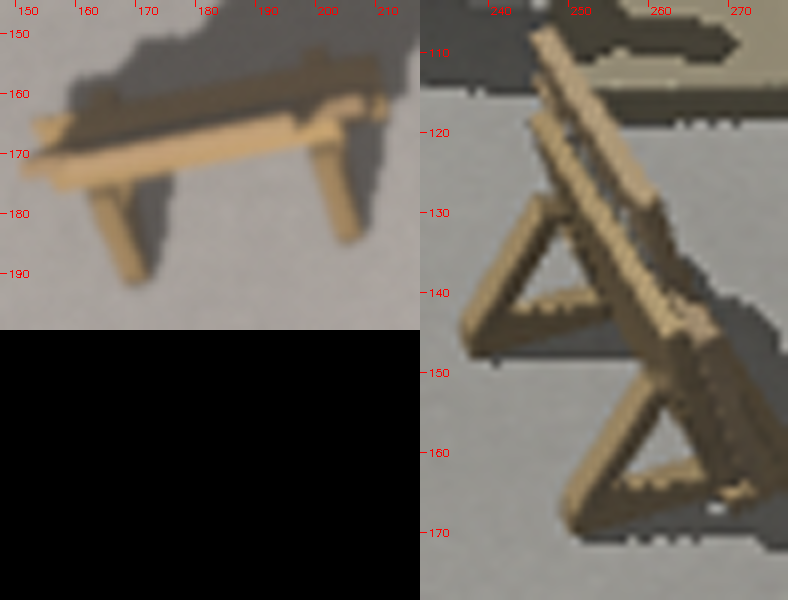

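Run:
```python
from h import *
a=cv2.imread("pics/side0.png");b=cv2.imread("pics/top0.png")
L=np.zeros((600,440,3),np.uint8)
for c,y in((crop(b,270,157,80,43,5.5),0),(crop(b,238,212,40,40,8),245)): L[y:y+c.shape[0],:c.shape[1]]=c[:600-y]
cv2.imwrite("pics/s.png",np.hstack([L,crop(a,250,195,60,90,6)[:600,:360].copy() if 0 else cv2.copyMakeBorder(crop(a,250,195,58,90,6),0,60,0,0,0)]))
t=[((246,108.5),(157,174.5)),((259.5,128.5),(196.5,167))]
P=[tri(*q) for q in t]; print(P, np.linalg.norm(P[0][0]-P[1][0]))
```

```text
[(array([607.16116589, 282.44911475, 169.13070801]), np.float64(2.823603124214273)), (array([626.33290128, 163.64835227, 178.96973203]), np.float64(3.037411198100881))] 120.7393183568736
```

View pics/s.png

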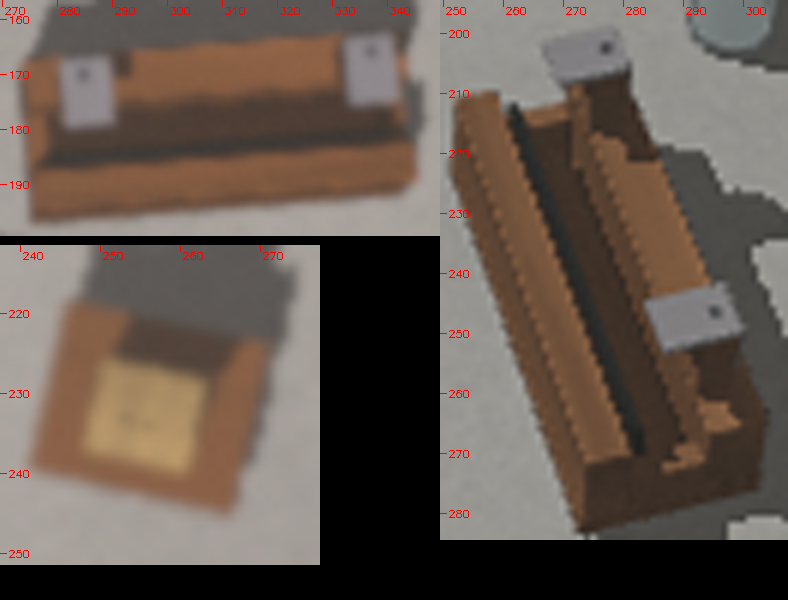

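Run:
```python
from h import *
def cen(f,box,lo,hi,k=1):
    i=cv2.imread(f"pics/{f}.png");x,y,w,h=box
    s=8; c=cv2.resize(i[y:y+h,x:x+w],None,fx=s,fy=s,interpolation=cv2.INTER_LINEAR)
    hs=cv2.cvtColor(c,cv2.COLOR_BGR2HSV); m=cv2.inRange(hs,lo,hi)
    cs=sorted(cv2.findContours(m,0,1)[0],key=cv2.contourArea)[-1]
    M=cv2.moments(cs); r=cv2.minAreaRect(cs); conv=lambda p:(np.array(p)+.5)/s-.5+[x,y]
    return conv((M['m10']/M['m00'],M['m01']/M['m00'])),conv(cv2.boxPoints(r)),r
G=((110,10,100),(179,50,190))
i=cv2.cvtColor(cv2.imread("pics/top0.png"),cv2.COLOR_BGR2HSV);j=cv2.cvtColor(cv2.imread("pics/side0.png"),cv2.COLOR_BGR2HSV)
print("keeper hsv",i[175,285],i[167,335],j[205,273],j[247,290],"table",i[200,300],j[220,245],"wood",i[232,255],i[232,242],i[192,300],"bd",i[171,170],i[168,190],j[118,252],j[130,253],i[163,203])
G=((110,8,90),(175,60,200))
K=[]
for t,s_ in(((277,163,18,20),(264,196,20,18)),((329,160,18,20),(282,239,21,18))):
    T=cen("top0",t,*G);S=cen("side0",s_,*G)
    P,e=tri(S[0],T[0]);K.append(P);print("K",T[0],T[2][1],S[0],P,e); print(np.round(T[1],1).tolist(), [np.round(onz("top",q,118),0).tolist() for q in T[1]])
d=K[0]-K[1];print("mid",(K[0]+K[1])/2,np.linalg.norm(d),"yaw",np.degrees(np.arctan2(-d[0],d[1])))
W=cen("top0",(244,222,24,22),(13,90,130),(30,200,255));print("W",W)
print(onz("top",W[0],136),[np.round(onz("top",q,136),1).tolist() for q in W[1]])
```

```text
keeper hsv [167  12 146] [163  13 142] [150   2 128] [160   6 129] table [ 14  17 168] [24 16 78] wood [ 17 104 169] [ 11  34 163] [ 11 119 120] bd [ 16  96 194] [ 17 102 197] [ 18  80 169] [ 19  91 166] [ 16  95 169]
K [285.35276888 173.05808549] (100.26011657714844, 62.98042297363281) [270.70138889 208.14583333] [ 608.94507869 -102.61695092  101.31690328] 13.40320026182757
[[281.1, 166.9], [288.9, 166.6], [289.5, 179.1], [281.6, 179.4]] [[632.0, -89.0, 118.0], [633.0, -114.0, 118.0], [594.0, -114.0, 118.0], [593.0, -90.0, 118.0]]
K [336.77973543 168.98189737] (98.7369155883789, 64.51016235351562) [290.9875     252.12916667] [ 623.41793178 -263.92119192   98.76934299] 6.450096929587958
[[332.2, 163.1], [340.2, 162.3], [341.4, 174.6], [333.3, 175.4]] [[642.0, -247.0, 118.0], [644.0, -272.0, 118.0], [606.0, -274.0, 118.0], [604.0, -250.0, 118.0]]
mid [ 616.18150523 -183.26907142  100.04312313] 161.97225597627468 yaw 5.127074557150237
W (array([255.44346072, 233.36911598]), array([[245.94682312, 238.11779022],
       [249.19834137, 224.70527887],
       [265.53376961, 228.66538239],
       [262.28225136, 242.07789421]]), ((97.42237091064453, 94.6326904296875), (134.4687042236328, 110.40806579589844), 13.626995086669922))
[428.32045921  -7.40735597 136.        ] [[414.5, 21.2, 136.0], [454.5, 11.0, 136.0], [442.0, -37.9, 136.0], [402.1, -27.5, 136.0]]
```

Top view: the keepers sit at (285,173) and (337,169). The wedge's yellow top has corners near (249.5,225.5), (262,228.5), (260,240) and (246.5,238). The board's top strip runs (157,174.5) to (196.5,167); its ~116 mm width identifies the large board on the easel as the one meant.

```bash
cat >> h.py <<'E'
from scipy.spatial.transform import Rotation as Ro
def pose():
    s=robot.state(); return np.array(s["position"]),Ro.from_euler("xyz",s["eef_rot"],degrees=True),s
def tool(xdir,ydir):
    x=np.array(xdir,float);x/=np.linalg.norm(x);y=np.array(ydir,float);y-=x*(x@y);y/=np.linalg.norm(y)
    return Ro.from_matrix(np.c_[x,y,np.cross(x,y)])
def plan(p,R=None,Rt=None):
    "turn first (in units of 5deg, tool axes), then shift (units 40mm, in axes after turn)"
    q,Q,s=pose(); Rt=Rt or Q
    rv=np.degrees((Q.inv()*Rt).as_rotvec())/5
    sh=Rt.inv().apply(np.array(p)-q)/40
    print("turn",np.round(rv,2),"shift",np.round(sh,2),"| at",np.round(q,1),"f",np.round(s["wrist_force"],1),"w",round(s["grip_width"],1),"t",round(s["time"],2))
E
python3 - <<'E'
from h import *
def edge(n,a,b,t,half=4,sig=None):
    pass
i=cv2.imread("pics/top0.png");j=cv2.imread("pics/side0.png")
def cen(im,box,cond):
    x,y,w,h=box;s=8;c=cv2.resize(im[y:y+h,x:x+w],None,fx=s,fy=s)
    m=cond(cv2.cvtColor(c,cv2.COLOR_BGR2HSV).astype(int)).astype(np.uint8)
    q=max(cv2.findContours(m,0,1)[0],key=cv2.contourArea);M=cv2.moments(q);r=cv2.minAreaRect(q)
    f=lambda p:(np.array(p)+.5)/s-.5+[x,y]
    return f((M['m10']/M['m00'],M['m01']/M['m00'])),f(cv2.boxPoints(r)),np.array(r[1])/s
for t,u in(((277,163,18,20),(264,196,20,18)),((329,160,18,20),(282,239,21,18))):
    T=cen(i,t,lambda h:(h[...,0]>110)&(h[...,2]>100));S=cen(j,u,lambda h:(h[...,1]<11)&(h[...,2]>105))
    print("K",T[0],T[2],S[0],S[2],tri(S[0],T[0]))
W=cen(i,(244,222,24,22),lambda h:(h[...,2]>150)&(h[...,1]>80)); print("W",W[0],W[2],onz("top",W[0],136),[onz("top",q,136)[:2].round(1) for q in W[1]])
S=cen(j,(196,176,24,20),lambda h:(h[...,2]>140)&(h[...,1]>70)); print("Wside",S[0],S[2],tri(S[0],W[0]),onz("side",S[0],136))
for u in((249.5,225.5),(262,228.5),(260,240),(246.5,238)): print(onz("top",u,136).round(1))
print("blk",[onz("top",u,46).round(0)[:2] for u in((245.5,219),(270.5,224),(266,245),(242,239.5))])
B=cen(i,(148,158,64,22),lambda h:(h[...,2]>178)&(h[...,1]>60)); print("B",B[0],B[1].round(1),B[2],onz("top",B[0],175))
S=cen(j,(240,104,24,30),lambda h:(h[...,2]>140)&(h[...,0]<17)&(h[...,1]>50)); print("Bs",S[0],S[1].round(1),S[2],tri(S[0],B[0]))
print([onz("top",u,175).round(0) for u in((157,174.5),(196.5,167))],[onz("side",u,175).round(0) for u in((246,108.5),(259.5,128.5))])
q,Q,s=pose();print(Q.as_matrix().round(3))
E
```

```text
K [285.35772045 173.10425598] [12.67635155  8.44036388] [272.34287106 202.42196926] [19.87499619 16.49999619] (array([ 609.0220067 , -101.37056813,  125.3957018 ]), np.float64(5.072135983952997))
K [336.81497771 169.03665801] [12.72160816  8.42697334] [292.05762527 247.38806297] [ 8.81784725 14.42128086] (array([ 622.94603757, -261.00959205,  117.15303682]), np.float64(0.7340361691359442))
W [255.44160856 233.54472342] [14.38014507 11.87374592] [427.79564859  -7.39449808 136.        ] [array([416.7,  17.6]), array([451.1,   8.4]), array([439.9, -33.3]), array([405.6, -24. ])]
Wside [207.39969748 185.66759604] [ 9.5   11.625] (array([428.35551118,  -7.42735928, 137.2684996 ]), np.float64(1.1968354268182695)) [429.04727174  -6.31874868 136.        ]
[452.1  10.1 136. ]
[442.6 -27.3 136. ]
[408.3 -20.8 136. ]
[414.9  19.6 136. ]
blk [array([477.,  24.]), array([460., -56.]), array([394., -40.]), array([412.,  36.])]
B [179.5096162  170.03383891] [[155.5 172.4]
 [202.8 163.1]
 [203.7 167.9]
 [156.4 177.1]] [ 4.829638   48.20049286] [617.16005846 214.62294097 175.        ]Traceback (most recent call last):
  File "<stdin>", line 19, in <module>
  File "<stdin>", line 8, in cen
ValueError: max() iterable argument is empty
```

Run:
```python
from h import *
H=cv2.cvtColor(cv2.imread("pics/top0.png"),cv2.COLOR_BGR2HSV).astype(float)
def line(c0,c1,r0f,r1f,ch,thr,z,up=True):
    pts=[]
    for c in range(c0,c1+1):
        r=np.arange(int(r0f(c)),int(r1f(c))+1);v=H[r,c,ch]
        for k in range(len(r)-1,0,-1):   # from bottom upward: first crossing
            if (v[k]<thr)!=(v[k-1]<thr): pts.append((c,r[k-1]+(thr-v[k-1])/(v[k]-v[k-1])));break
    P=np.array(pts);f=np.polyfit(*P.T,1);P=P[abs(np.polyval(f,P[:,0])-P[:,1])<.6];f=np.polyfit(*P.T,1)
    A,B=[onz("top",(c,np.polyval(f,c)),z) for c in(c0,c1)];d=A-B
    print(len(P),f.round(3),A.round(1),B.round(1),"yaw",np.degrees(np.arctan2(-d[0],d[1])).round(2))
print("stand near edge (x=-61)");line(280,340,lambda c:183,lambda c:203,1,65,65)
print("board near edge, wood vs table/shade");b=lambda c:174.5-(c-157)*.19
line(160,194,lambda c:b(c)-1,lambda c:b(c)+6,2,175,173.6)
print("board far edge");line(160,190,lambda c:b(c)-6,lambda c:b(c)+1,2,150,176.2)
for r in range(160,178): print(r,H[r,148:212:2,2].astype(int))
```

```text
stand near edge (x=-61)
61 [-7.60000e-02  2.17845e+02] [546.5 -87.   65. ] [ 558.5 -278.3   65. ] yaw 3.57
board near edge, wood vs table/shade
31 [-1.47000e-01  1.98914e+02] [602.2 272.6 173.6] [615.7 171.9 173.6] yaw 7.64
board far edge
31 [-1.99000e-01  2.02638e+02] [615.4 272.2 176.2] [632.  183.4 176.2] yaw 10.58
160 [167 164 167 168 164 154  99  91  89  87  88  90  89  90  89  90  91  90
  91  91  91  91  90  90  90  89  86  90  94 107  95  97]
161 [165 165 168 168 164 153  96  90  90  86  86  88  88  88  90  91  90  90
  90  91  90  89  88  86  84  82  83 108 129 152 122 117]
162 [164 167 168 166 165 151  96  89  89  86  86  89  88  89  90  90  91  90
  89  88  87  83  81  80  80  82  92 142 161 171 137 125]
163 [166 168 165 165 162 150 101  90  89  88  89  89  89  89  90  91  90  88
  87  80  78  78  86 100  96  84 114 164 167 166 138 141]
164 [166 167 164 165 158 163 115  90  90  90  90  90  90  90  89  87  82  80
  78  80  91 107 127 148 138  94 145 175 153 131 114 134]
165 [166 165 166 174 171 164 107  90  90  92  91  91  88  84  81  79  77  88
  99 116 136 162 173 181 170
[... 949 characters left out ...]
 158 160 132  91  93  98]
173 [169 171 176 176 179 185 193 192 191 191 190 184 180 168 159 178 173 170
 167 167 165 166 169 170 169 167 161 162 137  90  92 107]
174 [169 170 174 173 180 187 191 189 185 182 181 160 142 126 128 168 167 165
 166 167 166 166 168 169 168 168 162 163 144  92  93 112]
175 [170 168 170 169 177 186 186 181 172 159 161 126 106  98 114 165 166 164
 165 168 167 165 165 167 166 167 164 163 152  96  92 113]
176 [170 166 168 167 170 181 179 161 147 132 146 108  94  93 111 163 165 165
 167 167 166 165 163 165 166 166 166 163 154 101  92 119]
177 [171 166 169 168 169 173 173 151 137 127 136  98  93  93 120 166 167 166
 167 166 166 165 165 165 167 166 166 162 158 111  93 138]
```

```bash
cat >> h.py <<'E'
def yawv(d): d=np.radians(d); return np.array([np.cos(d),np.sin(d),0])
Z=np.array([0,0,1.])
def lean(yaw,deg):
    "board axes (x normal, z up) leaning deg towards the robot"
    t=np.radians(deg);h=yawv(yaw); return np.cos(t)*h+np.sin(t)*Z, -np.sin(t)*h+np.cos(t)*Z
BY=9.6; BT=np.array([618,222,175.])
SY=4.2; S0=np.array([618.8,-181.5,15.])
E
python3 - <<'E'
from h import *
q,Q,s=pose();print(Q.as_matrix().round(3))
nx,nz=lean(BY,15)
for sg in(1,-1):
    R=tool(-nz,sg*nx); plan(BT+nz*80,None,R)
plan([185,-600,380])
E
```

```text
[[-0.001  0.285 -0.959]
 [ 0.001 -0.959 -0.285]
 [-1.    -0.002  0.   ]]
turn [-16.51   2.16   2.47] shift [  2.61  13.46 -19.01] | at [ 184.9 -622.6  213.8] f [-0.4  0.4 -0.3] w 92.2 t 0.1
turn [19.26  2.55 -2.23] shift [  2.61 -13.46  19.01] | at [ 184.9 -622.6  213.8] f [-0.4  0.4 -0.3] w 92.2 t 0.1
turn [0. 0. 0.] shift [-4.16 -0.55 -0.16] | at [ 184.9 -622.6  213.8] f [-0.4  0.4 -0.3] w 92.2 t 0.1
```

Call:
drive_tool(
  motion=[
    [-0.6, 0, 0, 0, 0, 0, -1],
    [-0.9, 0, 0, 0, 0, 0, -1],
    [-0.9, 0, 0, 0, 0, 0, -1],
    [-0.9, 0, 0, 0, 0, 0, -1],
    [-0.5, 0, -0.4, -0.3, 0, 0, -1],
    [0, 0, -0.85, -0.6, 0, 0, -1],
    [0, 0, -0.85, -0.6, 0, 0, -1],
    [0, 0, -0.85, -0.6, 0, 0, -1],
    [0, 0, -0.85, -0.6, 0, 0, -1],
    [0, 0, -0.85, -0.6, 0, 0, -1],
  ],
)

```text
time: 0.93
position: [356.5, -548.6, 366.0]
eef_rot: [-85.5, 89.9, 127.7]
wrist_force: [0.6, -0.1, 0.6]
grip_width: 92.1
```

Call:
drive_tool(
  motion=[
    [0, 0, -0.85, -0.6, 0, 0, -1],
    [0, 0, -0.85, -0.6, 0, 0, -1],
    [0, 0, -0.85, -0.6, 0, 0, -1],
    [0, 0, -0.85, -0.6, 0, 0, -1],
    [0, 0, -0.85, -0.6, 0, 0, -1],
    [0, 0, -0.85, -0.6, 0, 0, -1],
    [0, 0, -0.85, -0.6, 0, 0, -1],
    [0, 0, -0.85, -0.6, 0, 0, -1],
    [0, 0, -0.85, -0.6, 0, 0, -1],
    [0, 0, -0.85, -0.6, 0, 0, -1],
  ],
)

```text
time: 1.77
position: [587.1, -304.0, 365.8]
eef_rot: [-88.9, 89.9, 154.3]
wrist_force: [0.6, 1.1, -0.2]
grip_width: 92.0
```

Call:
drive_tool(
  motion=[
    [0, 0, -0.85, -0.6, 0, 0, -1],
    [0, 0, -0.85, -0.6, 0, 0, -1],
    [0, 0, -0.85, -0.6, 0, 0, -1],
    [0, 0, -0.85, -0.6, 0, 0, -1],
    [0, 0, -0.85, -0.6, 0, 0, -1],
    [0, 0, -0.85, -0.6, 0, 0, -1],
    [0, 0, -0.85, -0.6, 0, 0, -1],
    [0, 0, -0.85, -0.6, 0, 0, -1],
    [0, 0, -0.85, -0.6, 0, 0, -1],
    [0, 0, -0.85, -0.6, 0, 0, -1],
  ],
)

```text
time: 2.6
position: [664.6, 23.0, 365.9]
eef_rot: [-90.6, 89.9, -177.4]
wrist_force: [0.2, 0.1, -0.6]
grip_width: 91.9
```

Run:
```python
from h import *
nx,nz=lean(BY,15); R=tool(-nz,nx); plan(BT+nz*80,None,R)
```

```text
turn [-1.28  0.17  3.01] shift [ 2.53 -1.54 -5.1 ] | at [664.6  23.  365.9] f [ 0.2  0.1 -0.6] w 91.9 t 2.6
```

Call:
drive_tool(
  motion=[
    [0, 0, 0, -0.32, 0.04, 0.75, -1],
    [0, 0, 0, -0.32, 0.04, 0.75, -1],
    [0, 0, 0, -0.32, 0.04, 0.75, -1],
    [0, 0, 0, -0.32, 0.04, 0.75, -1],
    [0, -0.25, -0.85, 0, 0, 0, -1],
    [0, -0.25, -0.85, 0, 0, 0, -1],
    [0, -0.25, -0.85, 0, 0, 0, -1],
    [0, -0.25, -0.85, 0, 0, 0, -1],
    [0, -0.25, -0.85, 0, 0, 0, -1],
    [0.3, -0.25, -0.85, 0, 0, 0, -1],
  ],
)

```text
time: 3.43
position: [576.7, 215.4, 341.1]
eef_rot: [89.8, 74.8, 9.3]
wrist_force: [0.6, 0.7, 0.2]
grip_width: 91.7
```

Call:
drive_tool(
  motion=[
    [0.6, 0, 0, 0, 0, 0, -1],
    [0.6, 0, 0, 0, 0, 0, -1],
    [0.6, 0, 0, 0, 0, 0, -1],
    [0.3, 0, 0, 0, 0, 0, -1],
    [0, 0, 0, 0, 0, 0, -1],
    [0, 0, 0, 0, 0, 0, -1],
  ],
)

```text
time: 3.93
position: [598.4, 217.1, 257.9]
eef_rot: [89.9, 75.1, 9.3]
wrist_force: [-0.3, 0.8, 0.3]
grip_width: 91.9
```

Run:
```python
from h import *
nx,nz=lean(BY,15); R=tool(-nz,nx); plan(BT-nz*43,None,R)
ims=[cv2.cvtColor(read_camera(n),cv2.COLOR_RGB2BGR) for n in("side","top")]
cv2.imwrite("pics/a.png",np.hstack([crop(ims[0],215,70,75,100,5.3),crop(ims[1],140,120,75,100,5.3)]))
q=pose()[0]; print(proj("side",q),proj("top",q))
```

```text
turn [-0.02  0.01  0.01] shift [ 3.21 -0.05 -0.04] | at [598.4 217.1 257.9] f [-0.3  0.8  0.3] w 91.9 t 3.93
[[247.29742041  99.19986726]] [[173.13728809 171.27175373]]
```

View pics/a.png

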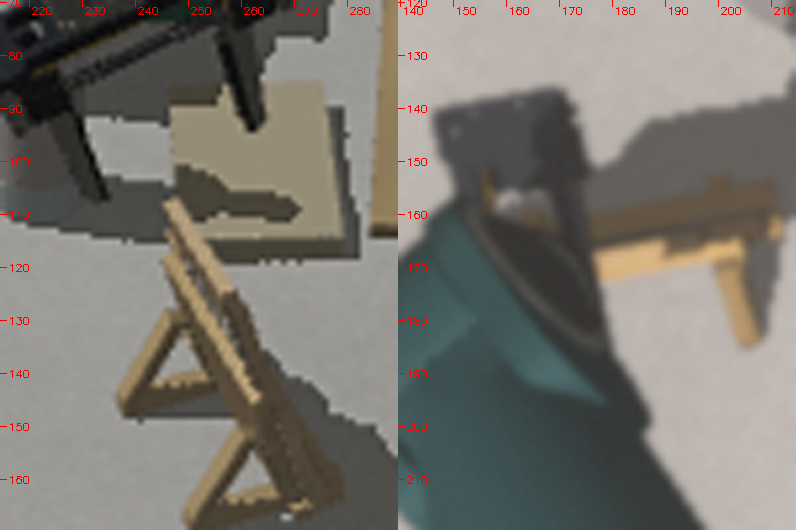

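Side view: the fingertips at (231,107) and (261,94) straddle the board, whose top edge runs (246,108) to (258,126). Their midpoint agrees with the projected TCP (247,99), so I'm descending.

Call:
drive_tool(
  motion=[
    [0.5, 0, 0, 0, 0, 0, -1],
    [0.5, 0, -0.04, 0, 0, 0, -1],
    [0.5, -0.05, 0, 0, 0, 0, -1],
    [0.5, 0, 0, 0, 0, 0, -1],
    [0.5, 0, 0, 0, 0, 0, -1],
    [0.4, 0, 0, 0, 0, 0, -1],
    [0.3, 0, 0, 0, 0, 0, -1],
    [0, 0, 0, 0, 0, 0, -1],
    [0, 0, 0, 0, 0, 0, 0],
    [0, 0, 0, 0, 0, 0, 0],
  ],
)

```text
time: 4.87
position: [629.6, 224.3, 135.3]
eef_rot: [89.9, 74.9, 9.4]
wrist_force: [0.0, 0.3, 0.8]
grip_width: 80.5
```

Call:
drive_tool(
  motion=[
    [0, 0, 0, 0, 0, 0, 1],
    [0, 0, 0, 0, 0, 0, 1],
    [0, 0, 0, 0, 0, 0, 1],
    [0, 0, 0, 0, 0, 0, 1],
    [0, 0, 0, 0, 0, 0, 1],
    [0, 0, 0, 0, 0, 0, 1],
  ],
  grip_force=25,
)

```text
time: 5.37
position: [629.1, 223.8, 134.1]
eef_rot: [89.8, 75.0, 9.3]
wrist_force: [-0.7, 0.1, -1.0]
grip_width: 40.7
```

Run:
```python
from h import *
nx,nz=lean(BY,15); R=tool(-nz,nx); plan(BT-nz*43,None,R)
```

```text
turn [-0.02  0.02 -0.  ] shift [ 0.02 -0.01 -0.  ] | at [629.1 223.8 134.1] f [-0.7  0.1 -1. ] w 40.7 t 5.37
```

Still closing; continue.

Call:
drive_tool(
  motion=[
    [0, 0, 0, 0, 0, 0, 1],
    [0, 0, 0, 0, 0, 0, 1],
    [0, 0, 0, 0, 0, 0, 1],
    [0, 0, 0, 0, 0, 0, 1],
    [0, 0, 0, 0, 0, 0, 1],
    [0, 0, 0, 0, 0, 0, 1],
    [0, 0, 0, 0, 0, 0, 1],
  ],
)

```text
time: 5.95
position: [629.9, 223.9, 134.3]
eef_rot: [89.9, 74.9, 9.4]
wrist_force: [4.9, -0.2, -2.0]
grip_width: 10.0
```

Call:
drive_tool(
  motion=[
    [-0.2, 0, 0, 0, 0, 0, 1],
    [-0.4, 0, 0, 0, 0, 0, 1],
    [-0.5, 0, 0, 0, 0, 0, 1],
    [-0.5, 0, 0, 0, 0, 0, 1],
    [-0.5, 0, 0, 0, 0, 0, 1],
    [-0.5, 0, 0, 0, 0, 0, 1],
    [-0.5, 0, 0, 0, 0, 0, 1],
    [-0.5, 0, 0, 0, 0, 0, 1],
    [-0.5, 0, 0, 0, 0, 0, 1],
    [-0.3, 0, 0, 0, 0, 0, 1],
  ],
)

```text
time: 6.78
position: [583.1, 216.7, 305.5]
eef_rot: [89.8, 75.0, 9.3]
wrist_force: [0.3, -0.1, -1.8]
grip_width: 9.9
```

Run:
```python
from h import *
# TCP 43 below board top => 107 above board bottom. target above slot: leaning 15, bottom centre at xb=-7, z=1.3, plus d along slope
nx,nz=lean(SY,15); R=tool(-nz,nx); h=yawv(SY)
for d in(150,110): plan(S0-7*h+1.3*Z+nz*(107+d),None,R)
```

```text
turn [ 1.02 -0.27 -0.  ] shift [ 0.56 -1.89  9.99] | at [583.1 216.7 305.5] f [ 0.3 -0.1 -1.8] w 9.9 t 6.78
turn [ 1.02 -0.27 -0.  ] shift [ 1.56 -1.89  9.99] | at [583.1 216.7 305.5] f [ 0.3 -0.1 -1.8] w 9.9 t 6.78
```

Call:
drive_tool(
  motion=[
    [0, 0, 0, 0.5, -0.13, 0, 1],
    [0, 0, 0.2, 0.5, -0.13, 0, 1],
    [0, -0.1, 0.5, 0, 0, 0, 1],
    [0, -0.15, 0.8, 0, 0, 0, 1],
    [0, -0.15, 0.8, 0, 0, 0, 1],
    [0, -0.15, 0.8, 0, 0, 0, 1],
    [0, -0.15, 0.8, 0, 0, 0, 1],
    [0, -0.15, 0.8, 0, 0, 0, 1],
    [0, -0.15, 0.8, 0, 0, 0, 1],
    [0, -0.15, 0.8, 0, 0, 0, 1],
  ],
)

```text
time: 7.62
position: [557.7, -39.5, 291.3]
eef_rot: [90.1, 75.1, 4.4]
wrist_force: [-0.2, -0.3, -0.8]
grip_width: 10.0
```

Call:
drive_tool(
  motion=[
    [0, -0.15, 0.8, 0, 0, 0, 1],
    [0, -0.15, 0.8, 0, 0, 0, 1],
    [0, -0.15, 0.8, 0, 0, 0, 1],
    [0, -0.15, 0.6, 0, 0, 0, 1],
    [0.2, -0.14, 0.5, 0, 0, 0, 1],
    [0.36, -0.04, 0.2, 0, 0, 0, 1],
    [0.2, 0, 0, 0, 0, 0, 1],
    [0, 0, 0, 0, 0, 0, 1],
    [0, 0, 0, 0, 0, 0, 1],
    [0, 0, 0, 0, 0, 0, 1],
  ],
)

```text
time: 8.45
position: [548.4, -185.9, 255.1]
eef_rot: [90.0, 75.0, 4.5]
wrist_force: [0.2, -0.2, -2.2]
grip_width: 9.8
```

Run:
```python
from h import *
nx,nz=lean(SY,15); R=tool(-nz,nx); h=yawv(SY)
plan(S0-7*h+1.3*Z+nz*(107+130),None,R)
ims=[cv2.cvtColor(read_camera(n),cv2.COLOR_RGB2BGR) for n in("side","top")]
cv2.imwrite("pics/side1.png",ims[0]);cv2.imwrite("pics/top1.png",ims[1])
cv2.imwrite("pics/b.png",np.hstack([crop(ims[0],225,170,85,118,5),crop(ims[1],270,140,75,118,5)]))
q,Q,s=pose(); a=-Q.as_matrix()[:,0]; y=Q.as_matrix()[:,2]  # board z, -board y
n=Q.as_matrix()[:,1]
for k in(-1,1):
  for u in (-5,5): p=q-107*a-k*90*y+u*n; print("bottom corner y",k*90,"n",u,proj("side",p),p)
```

```text
turn [ 0.04 -0.01 -0.01] shift [ 0.25 -0.01  0.02] | at [ 548.4 -185.9  255.1] f [ 0.2 -0.2 -2.2] w 9.8 t 8.45
bottom corner y -90 n -5 [[278.33382964 247.32090287]] [ 578.32637051 -274.34863745  150.89395297]
bottom corner y -90 n 5 [[281.8241965  245.90946427]] [ 587.953769   -273.60409708  153.49373336]
bottom corner y 90 n -5 [[258.12278137 197.47457134]] [564.47446953 -94.88244376 150.79315408]
bottom corner y 90 n 5 [[261.32205017 196.176525  ]] [574.10186801 -94.13790339 153.39293448]
```

View pics/b.png

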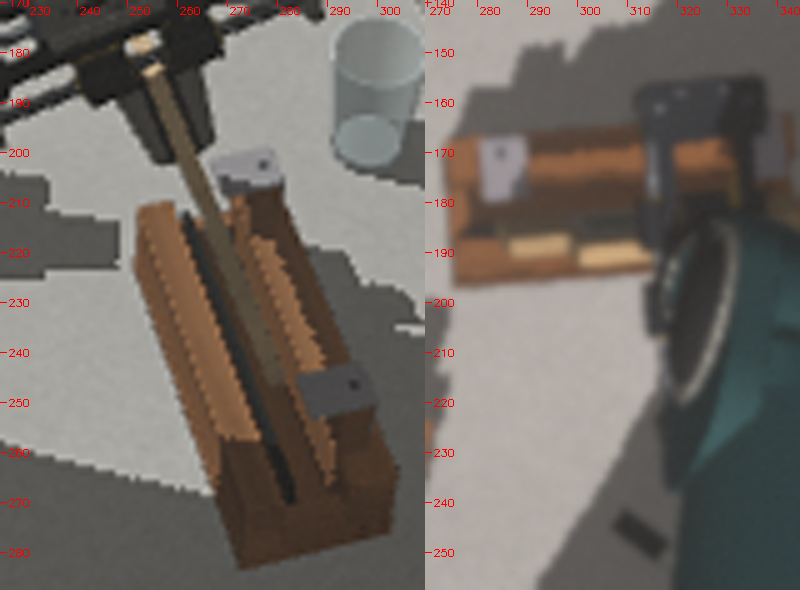

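Run:
```python
from h import *
q,Q,s=pose(); M=Q.as_matrix(); a=-M[:,0]; yb=-M[:,2]; n=M[:,1]
f=lambda X,Y,Zz: q+(Zz-107)*a+Y*yb+X*n
print("shoulder L top",proj("top",f(0,90,95)),"step",proj("top",f(0,58,95)),"topL",proj("top",f(0,58,150)))
for p in((-5,-90,0),(5,-90,0),(0,90,95),(0,58,150)): print(p,proj("side",f(*p)))
h=cv2.cvtColor(cv2.imread("pics/top1.png"),cv2.COLOR_BGR2HSV)
for r in range(186,194): print(r,h[r,280:316,2])
g=cv2.cvtColor(cv2.imread("pics/side1.png"),cv2.COLOR_BGR2HSV)
for r in range(240,252,1): print(r,g[r,266:292,2])
```

```text
shoulder L top [[286.67229785 189.86869014]] step [[298.11196983 188.82720254]] topL [[300.47360997 191.54607291]]
(-5, -90, 0) [[278.33382964 247.32090287]]
(5, -90, 0) [[281.8241965  245.90946427]]
(0, 90, 95) [[251.85952647 177.20651528]]
(0, 58, 150) [[250.35435107 173.26839296]]
186 [ 71  70  69  75  89  95  91  86  87  88  91  94  95  99 101 108 110 109
  99  86  79  77  76  73  73  74  75  76  74  74  75  73  66  59  63  65]
187 [ 94  96  94  95 101 104 102 113 119 123 128 132 136 143 149 159 163 157
 135 103  83  80  80  79  80  80  81  84  86  91  92  90  78  64  63  65]
188 [130 130 130 129 126 118 121 150 165 168 170 172 173 177 179 182 184 177
 150 115  96  96 102 107 113 116 118 124 127 137 139 135 114  83  65  65]
189 [142 142 141 139 138 129 133 165 184 187 187 187 187 186 186 186 184 177
 149 118 115 134 152 162 172 176 177 180 182 185 186 181 158 115  85  76]
190 [141 142 141 141 141 137 138 161 179 183 184 182 181 178 176 175 170 163
 141 119 128 167 187 194 199 201 201 202 202 203 204 201 187 155 131 109]
191 [140 140 140 139 139 138 138 150 159 161 161 157 155 153
[... 1024 characters left out ...]

  76  74  75  74  74  72  72  74]
246 [126 123 125 128 131 138 138  60  46  49  69  69  73  81  78  75  99 100
  79  73  73  72  73  74  73  73]
247 [127 124 123 124 130 135 140  66  41  47  59  69  70  72  68  69  67  99
  80  73  73  73  75  74  75  73]
248 [124 125 123 123 129 133 138 109  52  47  51  69  69  68  67  67  61 101
  98  71  73  73  74  74  75  75]
249 [137 128 123 123 126 132 136 145  63  45  47  58  69  69  67  67  67  61
  98  83  75  75  75  73  73  73]
250 [122 127 124 123 123 130 135 141  66  42  49  57  71  69  68  66  66  59
  97  90  71  72  74  75  74  74]
251 [ 96 125 125 123 124 129 133 138 128  57  44  48  70  70  69  67  67  64
 100 101  78  74  74  74  74  74]
```

Call:
drive_tool(
  motion=[
    [0.3, 0, 0.02, 0.02, 0, 0, 1],
    [0.5, 0, 0, 0, 0, 0, 1],
    [0.5, 0, 0, 0, 0, 0, 1],
    [0.5, 0, 0, 0, 0, 0, 1],
    [0.2, 0, 0, 0, 0, 0, 1],
    [0.25, 0, 0, 0, 0, 0, 1],
    [0.25, 0, 0, 0, 0, 0, 1],
    [0.2, 0, 0, 0, 0, 0, 1],
    [0, 0, 0, 0, 0, 0, 1],
  ],
)

```text
time: 9.3
position: [575.6, -185.8, 148.9]
eef_rot: [90.3, 75.1, 4.5]
wrist_force: [-0.1, 0.1, -2.3]
grip_width: 9.6
```

Run:
```python
from h import *
nx,nz=lean(SY,15); R=tool(-nz,nx); h=yawv(SY)
plan(S0-7*h+1.3*Z+nz*107,None,R)
ims=[cv2.cvtColor(read_camera(n),cv2.COLOR_RGB2BGR) for n in("side","top")]
cv2.imwrite("pics/side2.png",ims[0])
cv2.imwrite("pics/c.png",np.hstack([crop(ims[0],245,190,64,92,6.2),crop(ims[1],270,150,60,60,6.2,)[:0] if 0 else cv2.copyMakeBorder(crop(ims[1],270,155,62,60,6.2),0,570-372,0,0,0)]) if int(92*6.2)==570 else crop(ims[0],245,190,64,92,6.2))
```

```text
turn [ 0.   -0.02  0.02] shift [ 0.76  0.02 -0.03] | at [ 575.6 -185.8  148.9] f [-0.1  0.1 -2.3] w 9.6 t 9.3
```

View pics/c.png

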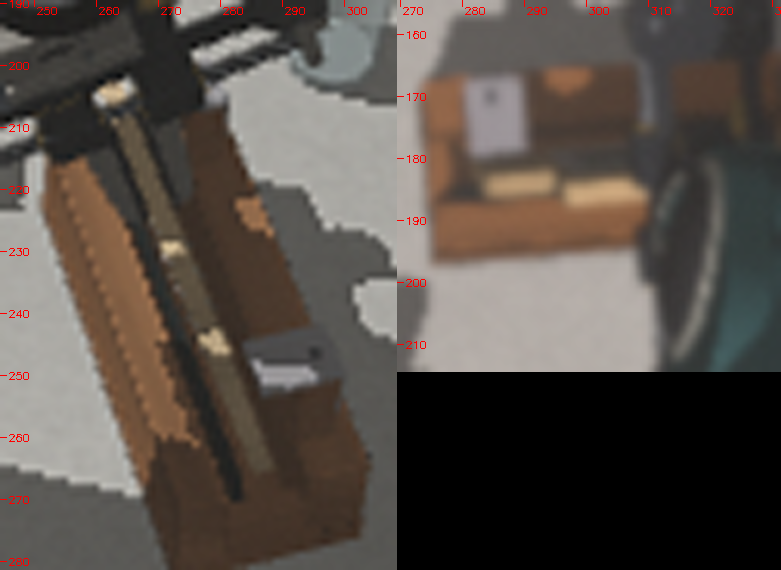

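The board is inside the slot mouth (side view: bottom right corner near (284,267), clear of both cheeks), with no contact force. I'll continue down.

Call:
drive_tool(
  motion=[
    [0.2, 0, 0, 0, 0, 0, 1],
    [0.2, 0, 0, 0, 0, 0, 1],
    [0.15, 0, 0, 0, 0, 0, 1],
    [0.1, 0, 0, 0, 0, 0, 1],
    [0, 0, 0, 0, 0, 0, 1],
    [0, 0, 0, 0, 0, 0, 1],
  ],
)

```text
time: 9.9
position: [582.6, -185.5, 124.8]
eef_rot: [90.2, 75.0, 4.4]
wrist_force: [0.3, 0.0, -1.3]
grip_width: 10.1
```

Call:
drive_tool(
  motion=[
    [0.05, 0, 0, 0, 0, 0, 1],
    [0.05, 0, 0, 0, 0, 0, 1],
    [0, 0, 0, 0, 0, 0, 1],
  ],
)

```text
time: 10.15
position: [583.5, -185.6, 121.1]
eef_rot: [90.1, 75.0, 4.3]
wrist_force: [-0.4, -1.0, -1.3]
grip_width: 10.0
```

Call:
drive_tool(
  motion=[
    [0.03, 0, 0, 0, 0, 0, 1],
    [0.03, 0, 0, 0, 0, 0, 1],
    [0, 0, 0, 0, 0, 0, 1],
  ],
)

```text
time: 10.4
position: [584.4, -185.2, 120.3]
eef_rot: [90.0, 75.0, 4.2]
wrist_force: [-5.1, 2.4, 8.1]
grip_width: 10.3
```

Call:
drive_tool(
  motion=[
    [0, 0, 0, 0, 0, 0, 1],
    [0.005, 0.117, 0, 0, 0, -0.5, 1],
    [0.005, 0.117, 0, 0, 0, -0.5, 1],
    [0.005, 0.117, 0, 0, 0, -0.5, 1],
    [0, 0, 0, 0, 0, 0, 1],
    [0, 0, 0, 0, 0, 0, 1],
  ],
)

```text
time: 10.9
position: [598.4, -184.2, 122.4]
eef_rot: [90.1, 82.5, 4.3]
wrist_force: [-5.1, 1.1, 8.1]
grip_width: 10.0
```

Run:
```python
from h import *
h=yawv(SY); R=tool(-Z,h); plan(S0-5*h+107*Z,None,R)
q,Q,s=pose();M=Q.as_matrix();print("bottom centre in slot:",((q+107*M[:,0]-S0)@np.c_[h,np.cross(Z,h),Z]).round(1))
```

```text
turn [ 0.   -0.   -1.51] shift [ 0.01  0.39 -0.03] | at [ 598.4 -184.2  122.4] f [-5.1  1.1  8.1] w 10.0 t 10.9
bottom centre in slot: [-6.5 -1.2  1.3]
```

Call:
drive_tool(
  motion=[
    [0.003, 0.117, 0, 0, 0, -0.5, 1],
    [0.003, 0.117, 0, 0, 0, -0.5, 1],
    [0.003, 0.117, 0, 0, 0, -0.5, 1],
    [0, 0, 0, 0, 0, 0, 1],
    [0, 0, 0, 0, 0, 0, 1],
  ],
)

```text
time: 11.32
position: [611.8, -183.6, 122.7]
eef_rot: [-160.8, 90.0, 113.4]
wrist_force: [-3.2, 0.5, 4.9]
grip_width: 9.9
```

Call:
drive_tool(
  motion=[
    [-0.01, 0.02, 0, 0, 0, 0, 1],
    [0, 0.02, 0, 0, 0, 0, 1],
    [0, 0, 0, 0, 0, 0, 1],
  ],
)

```text
time: 11.57
position: [612.1, -183.6, 122.7]
eef_rot: [-110.5, 89.9, 163.7]
wrist_force: [-6.4, 1.8, 4.6]
grip_width: 9.5
```

Run:
```python
from h import *
h=yawv(SY); R=tool(-Z,h); plan(S0-5*h+107*Z,None,R)
q,Q,s=pose();M=Q.as_matrix();print("bottom centre in slot:",((q+107*M[:,0]-S0)@np.c_[h,np.cross(Z,h),Z]).round(1),s["torque"])
```

```text
turn [-0.01 -0.01  0.02] shift [ 0.02  0.04 -0.04] | at [ 612.1 -183.6  122.7] f [-6.4  1.8  4.6] w 9.5 t 11.57
bottom centre in slot: [-7.  -1.5  0.7] [-0.16200956  1.36382137 -0.36531252]
```

Call:
drive_tool(
  motion=[
    [-0.02, 0, 0, 0, 0, 0, 1],
    [0, 0.02, 0, 0, 0, 0, 1],
    [0, 0.02, 0, 0, 0, 0, 1],
    [0, 0, 0, 0, 0, 0, 1],
  ],
)

```text
time: 11.9
position: [612.3, -183.7, 122.9]
eef_rot: [-101.1, 89.7, 173.0]
wrist_force: [-8.3, 1.2, 5.4]
grip_width: 9.8
```

Call:
drive_tool(
  motion=[
    [0, 0.02, 0, 0, 0, 0, 1],
    [0, 0.02, 0, 0, 0, 0, 1],
    [0, 0, 0, 0, 0, 0, 1],
  ],
)

```text
time: 12.15
position: [612.4, -183.7, 122.9]
eef_rot: [-98.2, 89.5, 175.9]
wrist_force: [-13.0, 0.4, 7.7]
grip_width: 10.1
```

Run:
```python
from h import *
h=yawv(SY); R=tool(-Z,h); plan(S0-5*h+107*Z,None,R)
q,Q,s=pose();M=Q.as_matrix();print("bottom centre in slot:",((q+107*M[:,0]-S0)@np.c_[h,np.cross(Z,h),Z]).round(1),s["torque"],M[:,0].round(3))
```

```text
turn [-0.01 -0.01  0.1 ] shift [ 0.02  0.04 -0.04] | at [ 612.4 -183.7  122.9] f [-13.    0.4   7.7] w 10.1 t 12.15
bottom centre in slot: [-7.5 -1.6  0.9] [-0.02694328  3.20147686 -0.29435075] [-0.009  0.001 -1.   ]
```

Call:
drive_tool(
  motion=[
    [0, -0.05, 0, 0, 0, 0, 1],
    [0, -0.04, 0, 0, 0, 0, 1],
    [-0.01, 0, 0, 0, 0, 0, 1],
    [0, 0, 0, 0, 0, 0, 1],
  ],
)

```text
time: 12.48
position: [612.2, -183.7, 123.1]
eef_rot: [-117.6, 89.9, 156.6]
wrist_force: [-5.2, -0.9, -2.0]
grip_width: 9.7
```

Call:
drive_tool(
  motion=[
    [0, 0, 0, 0, 0, 0, 0.9],
    [0, 0, 0, 0, 0, 0, 0.8],
    [0, 0, 0, 0, 0, 0, 0.7],
    [0, 0, 0, 0, 0, 0, 0.6],
    [0, 0, 0, 0, 0, 0, 0.4],
    [0, 0, 0, 0, 0, 0, 0.2],
    [0, 0, 0, 0, 0, 0, 0.2],
    [0, 0, 0, 0, 0, 0, 0.2],
  ],
)

```text
time: 13.15
position: [613.9, -183.2, 124.4]
eef_rot: [95.6, 89.9, 9.9]
wrist_force: [0.5, 0.5, 0.3]
grip_width: 36.6
```

Run:
```python
from h import *
h=yawv(SY); R=tool(-Z,h); plan(S0-5*h+107*Z,None,R)
ims=[cv2.cvtColor(read_camera(n),cv2.COLOR_RGB2BGR) for n in("side","top")]
cv2.imwrite("pics/d.png",np.hstack([crop(ims[0],245,190,64,92,6.2),cv2.copyMakeBorder(crop(ims[1],270,155,62,60,6.2),0,570-372,0,0,0)]))
```

```text
turn [ 0.01 -0.   -0.02] shift [ 0.06  0.   -0.03] | at [ 613.9 -183.2  124.4] f [0.5 0.5 0.3] w 36.6 t 13.15
```

View pics/d.png

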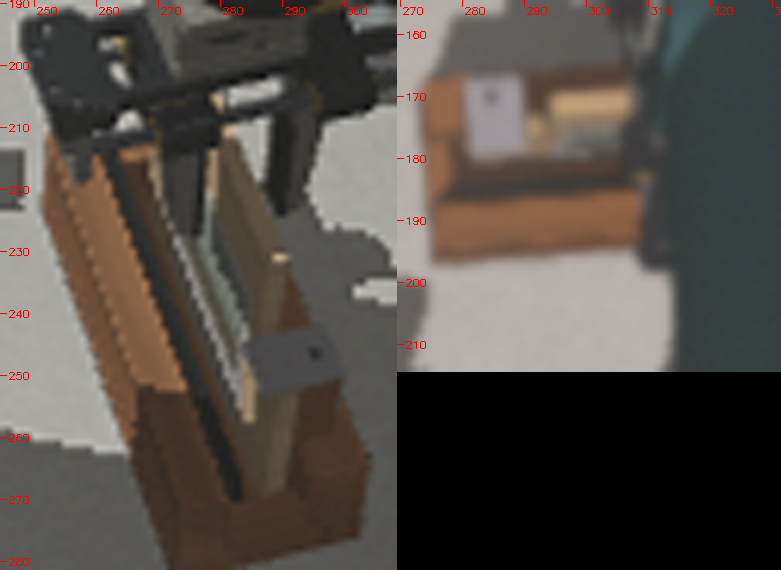

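Views (9 so far): the board now stands upright against the far wall under the keepers, fingers clear of it. I'm lifting off and going to the wedge.

Call:
drive_tool(
  motion=[
    [-0.3, 0, 0, 0, 0, 0, 0.2],
    [-0.5, 0, 0, 0, 0, 0, 0.2],
    [-0.7, 0, 0, 0, 0, 0, 0.2],
    [-0.8, 0, 0, 0, 0, 0, 0],
    [-0.8, 0, 0, 0, 0, 0, -1],
    [-0.8, 0, 0, 0, 0, 0, -1],
    [0, 0, 0, 0, 0, 0, -1],
  ],
)

```text
time: 13.83
position: [616.7, -183.8, 288.7]
eef_rot: [72.5, 89.2, -13.3]
wrist_force: [1.4, 0.6, 1.3]
grip_width: 61.3
```

```bash
cat >> h.py <<'E'
WY=-12.8; WT=np.array([428.2,-7,136.])
SN=np.array([617.4,-181.6,15.])
E
python3 - <<'E'
from h import *
for sg in(1,-1):
    R=tool(-Z,sg*np.cross(Z,yawv(WY))); plan(WT+100*Z,None,R)
print(pose()[2]["joint_positions"].round(0))
E
```

```text
turn [-14.6    0.13  -0.09] shift [ 1.32  3.27 -5.58] | at [ 616.7 -183.8  288.7] f [1.4 0.6 1.3] w 61.3 t 13.83
turn [21.4  -0.1  -0.14] shift [ 1.32 -3.27  5.58] | at [ 616.7 -183.8  288.7] f [1.4 0.6 1.3] w 61.3 t 13.83
[ 27.  24. -19.  88.   8.  69.  11.]
```

Call:
drive_tool(
  motion=[
    [0, 0, 0, -0.97, 0, 0, -1],
    [0, 0, 0, -0.97, 0, 0, -1],
    [0, 0, 0, -0.97, 0, 0, -1],
    [0, 0, 0, -0.97, 0, 0, -1],
    [0, 0, 0, -0.97, 0, 0, -1],
    [0, 0, 0, -0.97, 0, 0, -1],
    [0, 0, 0, -0.97, 0, 0, -1],
    [0, 0, 0, -0.97, 0, 0, -1],
    [0, 0, 0, -0.97, 0, 0, -1],
    [0, 0, 0, -0.97, 0, 0, -1],
  ],
)

```text
time: 14.67
position: [613.2, -183.4, 280.5]
eef_rot: [55.5, 90.0, 18.5]
wrist_force: [0.3, 0.2, 0.4]
grip_width: 91.8
```

Call:
drive_tool(
  motion=[
    [0, 0, 0, -0.97, 0, 0, -1],
    [0, 0, 0, -0.97, 0, 0, -1],
    [0, 0, 0, -0.97, 0, 0, -1],
    [0, 0, 0, -0.97, 0, 0, -1],
    [0, 0, 0, -0.97, 0, 0, -1],
    [0, 0.47, -0.8, 0, 0, 0, -1],
    [0, 0.47, -0.8, 0, 0, 0, -1],
    [0, 0.47, -0.8, 0, 0, 0, -1],
    [0, 0.47, -0.8, 0, 0, 0, -1],
    [0, 0, 0, 0, 0, 0, -1],
  ],
)

```text
time: 15.5
position: [501.2, -75.8, 280.6]
eef_rot: [-154.1, 89.9, -166.8]
wrist_force: [-0.4, 0.2, -0.5]
grip_width: 92.3
```

Run:
```python
from h import *
R=tool(-Z,np.cross(Z,yawv(WY))); plan(WT+60*Z,None,R)
```

```text
turn [ 0.03 -0.02  0.01] shift [ 2.11  1.27 -2.16] | at [501.2 -75.8 280.6] f [-0.4  0.2 -0.5] w 92.3 t 15.5
```

Call:
drive_tool(
  motion=[
    [0, 0.4, -0.7, 0, 0, 0, -1],
    [0, 0.4, -0.7, 0, 0, 0, -1],
    [0.2, 0.4, -0.6, 0.03, 0, 0, -1],
    [0.5, 0.07, -0.16, 0, 0, 0, -1],
    [0.5, 0, 0, 0, 0, 0, -1],
    [0.4, 0, 0, 0, 0, 0, -1],
    [0, 0, 0, 0, 0, 0, -1],
    [0, 0, 0, 0, 0, 0, -1],
  ],
)

```text
time: 16.17
position: [432.7, -12.2, 216.2]
eef_rot: [140.6, 90.0, 127.5]
wrist_force: [0.1, 0.8, 0.5]
grip_width: 92.1
```

Run:
```python
from h import *
R=tool(-Z,np.cross(Z,yawv(WY))); plan(WT-41*Z,None,R)
im=cv2.cvtColor(read_camera("side"),cv2.COLOR_RGB2BGR); q=pose()[0]
cv2.imwrite("pics/w.png",crop(im,160,130,90,100,6)); print(proj("side",q),proj("side",[WT]))
```

```text
turn [-0.07 -0.01 -0.01] shift [ 3.03  0.1  -0.14] | at [432.7 -12.2 216.2] f [0.1 0.8 0.5] w 92.1 t 16.17
[[207.40361326 168.24724619]] [[207.15483001 185.87846051]]
```

View pics/w.png

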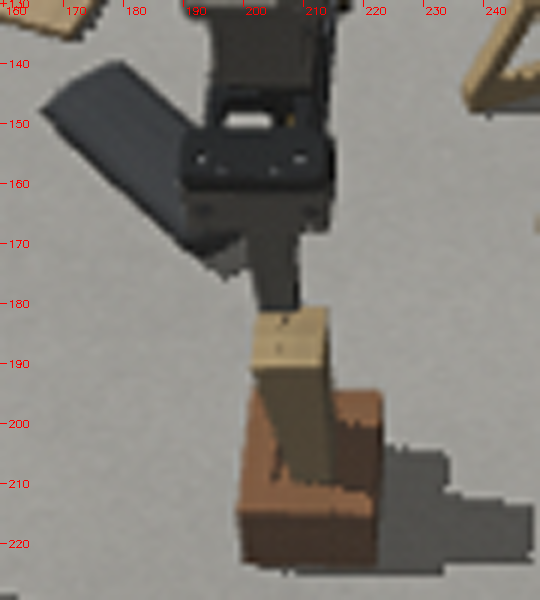

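View 10: the gripper is centred over the wedge (top face at (206,186), finger at (205,175)), so I'm descending and gripping.

Call:
drive_tool(
  motion=[
    [0.3, 0.1, -0.14, -0.07, 0, 0, -1],
    [0.5, 0, 0, 0, 0, 0, -1],
    [0.5, 0, 0, 0, 0, 0, -1],
    [0.5, 0, 0, 0, 0, 0, -1],
    [0.5, 0, 0, 0, 0, 0, -1],
    [0.4, 0, 0, 0, 0, 0, -1],
    [0.33, 0, 0, 0, 0, 0, -1],
    [0, 0, 0, 0, 0, 0, -1],
    [0, 0, 0, 0, 0, 0, 1],
    [0, 0, 0, 0, 0, 0, 1],
  ],
  grip_force=25,
)

```text
time: 17.05
position: [429.5, -7.0, 96.0]
eef_rot: [15.5, 89.9, 2.6]
wrist_force: [0.9, 0.1, 0.4]
grip_width: 80.6
```

Call:
drive_tool(
  motion=[
    [0, 0, 0, 0, 0, 0, 1],
    [0, 0, 0, 0, 0, 0, 1],
    [0, 0, 0, 0, 0, 0, 1],
    [0, 0, 0, 0, 0, 0, 1],
    [0, 0, 0, 0, 0, 0, 1],
    [0, 0, 0, 0, 0, 0, 1],
    [0, 0, 0, 0, 0, 0, 1],
    [0, 0, 0, 0, 0, 0, 1],
  ],
)

```text
time: 17.72
position: [428.3, -7.1, 94.9]
eef_rot: [76.4, 90.0, 63.5]
wrist_force: [-0.6, -0.1, 1.9]
grip_width: 40.2
```

Run:
```python
from h import *
R=tool(-Z,np.cross(Z,yawv(WY))); plan(WT-41*Z,None,R)
```

```text
turn [-0.01  0.   -0.  ] shift [-0.  0. -0.] | at [428.3  -7.1  94.9] f [-0.6 -0.1  1.9] w 40.2 t 17.72
```

Call:
drive_tool(
  motion=[
    [-0.1, 0, 0, 0, 0, 0, 1],
    [-0.2, 0, 0, 0, 0, 0, 1],
    [-0.3, 0, 0, 0, 0, 0, 1],
    [-0.5, 0, 0, 0, 0, 0, 1],
    [-0.6, 0, 0, 0, 0, 0, 1],
    [-0.7, 0, 0, 0, 0, 0, 1],
    [-0.7, 0, 0, 0, 0, 0, 1],
    [-0.6, 0, 0, 0, 0, 0, 1],
    [0, 0, 0, 0, 0, 0, 1],
  ],
)

```text
time: 18.47
position: [431.0, -6.7, 247.5]
eef_rot: [3.0, 89.5, -9.9]
wrist_force: [0.5, -0.1, -1.5]
grip_width: 39.7
```

Run:
```python
from h import *
h=yawv(SY); R=tool(-Z,np.cross(Z,h)); plan(SN-40*h+(60+89)*Z,None,R)
plan(SN-30.1*h+(60+89)*Z,None,R)
```

```text
turn [-3.41  0.1   0.01] shift [ 2.09 -4.7   3.33] | at [431.   -6.7 247.5] f [ 0.5 -0.1 -1.5] w 39.7 t 18.47
turn [-3.41  0.1   0.01] shift [ 2.09 -4.7   3.58] | at [431.   -6.7 247.5] f [ 0.5 -0.1 -1.5] w 39.7 t 18.47
```

Call:
drive_tool(
  motion=[
    [0, 0, 0, -0.85, 0.02, 0, 1],
    [0, 0, 0, -0.85, 0.02, 0, 1],
    [0, 0, 0, -0.85, 0.02, 0, 1],
    [0, 0, 0, -0.85, 0.02, 0, 1],
    [0, -0.6, 0.42, 0, 0, 0, 1],
    [0, -0.7, 0.49, 0, 0, 0, 1],
    [0, -0.7, 0.49, 0, 0, 0, 1],
    [0, -0.7, 0.49, 0, 0, 0, 1],
    [0, -0.7, 0.49, 0, 0, 0, 1],
    [0, -0.7, 0.49, 0, 0, 0, 1],
  ],
)

```text
time: 19.3
position: [555.0, -163.6, 241.0]
eef_rot: [166.2, 89.5, 170.4]
wrist_force: [0.2, 0.2, -0.6]
grip_width: 39.9
```

Call:
drive_tool(
  motion=[
    [0.2, -0.6, 0.42, 0, 0, 0, 1],
    [0.5, 0, 0, 0, 0, 0, 1],
    [0.4, 0, 0, 0, 0, 0, 1],
    [0.4, 0, 0, 0, 0, 0, 1],
    [0.2, 0, 0, 0, 0, 0, 1],
    [0, 0, 0, 0, 0, 0, 1],
    [0, 0, 0, 0, 0, 0, 1],
    [0, 0, 0, 0, 0, 0, 1],
  ],
)

```text
time: 19.97
position: [573.2, -184.9, 174.6]
eef_rot: [170.1, 89.7, 174.3]
wrist_force: [0.7, 0.1, -0.2]
grip_width: 40.2
```

Run:
```python
from h import *
h=yawv(SY); R=tool(-Z,np.cross(Z,h)); plan(SN-30.1*h+(60+89)*Z,None,R)
ims=[cv2.cvtColor(read_camera(n),cv2.COLOR_RGB2BGR) for n in("side","top")]
cv2.imwrite("pics/f.png",np.hstack([crop(ims[0],238,170,64,92,6.2),cv2.copyMakeBorder(crop(ims[1],270,155,62,60,6.2),0,570-372,0,0,0)]))
q=pose()[0]; yy=np.cross(Z,h)
for nm,p in dict(tipfar=q+17.8*h-89*Z-20*yy,tipnear=q+3.8*h-89*Z-20*yy,boardedge=SN-10*h+150*Z).items(): print(nm,proj("side",p))
```

```text
turn [-0.   -0.06 -0.01] shift [0.26 0.   0.35] | at [ 573.2 -184.9  174.6] f [ 0.7  0.1 -0.2] w 40.2 t 19.97
tipfar [[275.72546359 238.95448231]]
tipnear [[271.08363385 240.08656351]]
boardedge [[280.42346443 215.42213794]]
```

View pics/f.png

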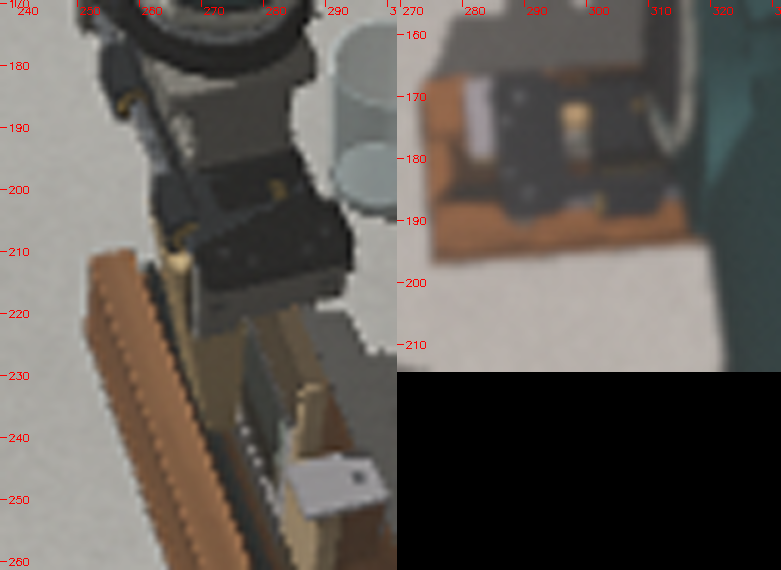

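View 11: the wedge tip at about (272,239) agrees with the prediction. Next I shift over the gap and lower it gently.

Call:
drive_tool(
  motion=[
    [0, 0, 0.15, 0, -0.06, 0, 1],
    [0, 0, 0.2, 0, 0, 0, 1],
    [0.2, 0, 0, 0, 0, 0, 1],
    [0.2, 0, 0, 0, 0, 0, 1],
    [0.1, 0, 0, 0, 0, 0, 1],
    [0, 0, 0, 0, 0, 0, 1],
  ],
)

```text
time: 20.57
position: [585.7, -183.7, 151.8]
eef_rot: [145.3, 89.7, 149.5]
wrist_force: [-0.1, -0.7, -0.8]
grip_width: 40.1
```

Call:
drive_tool(
  motion=[
    [0.1, 0, 0, 0, 0, 0, 1],
    [0.1, 0, 0, 0, 0, 0, 1],
    [0.1, 0, 0, 0, 0, 0, 1],
    [0, 0, 0, 0, 0, 0, 1],
  ],
)

```text
time: 20.9
position: [586.7, -183.9, 140.9]
eef_rot: [124.0, 89.9, 128.2]
wrist_force: [1.1, 0.5, -1.1]
grip_width: 39.6
```

Run:
```python
from h import *
h=yawv(SY); R=tool(-Z,np.cross(Z,h)); plan(SN-30.1*h+(20+89)*Z,None,R)
```

```text
turn [-0.01 -0.01 -0.02] shift [0.42 0.   0.02] | at [ 586.7 -183.9  140.9] f [ 1.1  0.5 -1.1] w 39.6 t 20.9
```

Call:
drive_tool(
  motion=[
    [0.1, 0, 0, 0, 0, 0, 1],
    [0.1, 0, 0, 0, 0, 0, 1],
    [0.05, 0, 0, 0, 0, 0, 1],
    [0, 0, 0, 0, 0, 0, 1],
  ],
)

```text
time: 21.23
position: [587.4, -183.9, 131.6]
eef_rot: [70.8, 89.9, 74.9]
wrist_force: [3.0, -0.3, -2.2]
grip_width: 39.9
```

Call:
drive_tool(
  motion=[
    [0.05, 0, 0, 0, 0, 0, 1],
    [0.05, 0, 0, 0, 0, 0, 1],
    [0, 0, 0, 0, 0, 0, 1],
  ],
)

```text
time: 21.48
position: [587.5, -184.0, 128.1]
eef_rot: [56.0, 89.9, 60.1]
wrist_force: [2.8, 0.1, 1.7]
grip_width: 40.0
```

Call:
drive_tool(
  motion=[
    [0.05, 0, 0.01, 0, 0, 0, 1],
    [0.05, 0, 0.01, 0, 0, 0, 1],
    [0, 0, 0, 0, 0, 0, 1],
  ],
)

```text
time: 21.73
position: [588.1, -184.0, 123.9]
eef_rot: [78.7, 89.9, 82.8]
wrist_force: [3.9, -0.4, 1.9]
grip_width: 40.1
```

Call:
drive_tool(
  motion=[
    [0, 0, 0, 0, 0, 0, 0.4],
    [0, 0, 0, 0, 0, 0, 0.2],
    [0, 0, 0, 0, 0, 0, 0],
    [0, 0, 0, 0, 0, 0, -0.2],
    [0, 0, 0, 0, 0, 0, -0.3],
    [0, 0, 0, 0, 0, 0, -0.3],
  ],
)

```text
time: 22.23
position: [586.1, -183.8, 122.8]
eef_rot: [155.0, 89.7, 159.2]
wrist_force: [-0.1, 0.7, 0.6]
grip_width: 59.5
```

Call:
drive_tool(
  motion=[
    [-0.3, 0, 0, 0, 0, 0, -0.3],
    [-0.6, 0, 0, 0, 0, 0, -0.3],
    [-0.7, 0, 0, 0, 0, 0, -0.3],
    [-0.6, 0, 0, 0, 0, 0, 1],
    [0, 0, 0, 0, 0, 0, 1],
    [0, 0, 0, 0, 0, 0, 1],
    [0, 0, 0, 0, 0, 0, 1],
    [0, 0, 0, 0, 0, 0, 1],
    [0, 0, 0, 0, 0, 0, 1],
    [0, 0, 0, 0, 0, 0, 1],
  ],
)

```text
time: 23.07
position: [587.0, -183.8, 210.6]
eef_rot: [144.4, 89.8, 148.5]
wrist_force: [-0.1, -0.6, 0.1]
grip_width: 14.8
```

Call:
drive_tool(
  motion=[
    [0, 0, 0, 0, 0, 0, 1],
    [0, 0, 0, 0, 0, 0, 1],
    [0, 0, 0, 0, 0, 0, 1],
  ],
)

```text
time: 23.32
position: [587.4, -183.9, 211.4]
eef_rot: [137.4, 89.9, 141.6]
wrist_force: [0.2, -0.4, -0.3]
grip_width: 0.7
```

Run:
```python
from h import *
h=yawv(SY); R=tool(-Z,np.cross(Z,h)); plan(SN-23*h+155*Z,None,R)
```

```text
turn [-0.01 -0.02 -0.02] shift [1.03 0.   0.18] | at [ 587.4 -183.9  211.4] f [ 0.2 -0.4 -0.3] w 0.7 t 23.32
```

Call:
drive_tool(
  motion=[
    [0.1, 0, 0.18, 0, 0, 0, 1],
    [0.3, 0, 0, 0, 0, 0, 1],
    [0.3, 0, 0, 0, 0, 0, 1],
    [0.2, 0, 0, 0, 0, 0, 1],
    [0.1, 0, 0, 0, 0, 0, 1],
    [0, 0, 0, 0, 0, 0, 1],
  ],
)

```text
time: 23.82
position: [593.6, -183.2, 169.7]
eef_rot: [148.2, 89.7, 152.4]
wrist_force: [0.2, -0.6, 0.2]
grip_width: 0.2
```

Call:
drive_tool(
  motion=[
    [0.06, 0, 0, 0, 0, 0, 1],
    [0.06, 0, 0, 0, 0, 0, 1],
    [0, 0, 0, 0, 0, 0, 1],
  ],
)

```text
time: 24.07
position: [594.6, -183.4, 166.7]
eef_rot: [136.2, 89.9, 140.4]
wrist_force: [-0.1, 0.1, 0.6]
grip_width: -0.0
```

Call:
drive_tool(
  motion=[
    [0.05, 0, 0, 0, 0, 0, 1],
    [0.05, 0, 0, 0, 0, 0, 1],
    [0, 0, 0, 0, 0, 0, 1],
  ],
)

```text
time: 24.32
position: [594.9, -183.4, 163.0]
eef_rot: [124.0, 89.9, 128.1]
wrist_force: [-1.1, 1.3, 0.8]
grip_width: 0.5
```

Call:
drive_tool(
  motion=[
    [0.05, 0, 0, 0, 0, 0, 1],
    [0.05, 0, 0, 0, 0, 0, 1],
    [0, 0, 0, 0, 0, 0, 1],
  ],
)

```text
time: 24.57
position: [594.9, -183.5, 159.1]
eef_rot: [124.5, 89.9, 128.6]
wrist_force: [-0.2, 0.2, 3.1]
grip_width: 0.7
```

Call:
drive_tool(
  motion=[
    [0.04, 0, 0, 0, 0, 0, 1],
    [0.04, 0, 0, 0, 0, 0, 1],
    [0, 0, 0, 0, 0, 0, 1],
  ],
)

```text
time: 24.82
position: [594.9, -183.5, 156.4]
eef_rot: [138.7, 89.9, 142.8]
wrist_force: [-2.1, -0.1, 6.9]
grip_width: 0.5
```

Call:
drive_tool(
  motion=[
    [0.05, 0, 0, 0, 0, 0, 1],
    [0.05, 0, 0, 0, 0, 0, 1],
    [0.04, 0, 0, 0, 0, 0, 1],
    [0, 0, 0, 0, 0, 0, 1],
  ],
)

```text
time: 25.15
position: [595.0, -183.7, 151.8]
eef_rot: [-166.4, 90.0, -162.2]
wrist_force: [-4.2, -0.3, 11.4]
grip_width: 0.3
```

Call:
drive_tool(
  motion=[
    [0.04, 0, 0, 0, 0, 0, 1],
    [0.04, 0, 0, 0, 0, 0, 1],
    [0, 0, 0, 0, 0, 0, 1],
  ],
)

```text
time: 25.4
position: [595.0, -183.9, 149.3]
eef_rot: [-128.4, 90.0, -124.3]
wrist_force: [-5.0, -0.2, 16.6]
grip_width: 0.6
```

Call:
drive_tool(
  motion=[
    [-0.1, 0, 0, 0, 0, 0, 1],
    [-0.3, 0, 0, 0, 0, 0, 1],
    [-0.8, 0, 0, 0, 0, 0, 1],
    [-0.9, 0, 0, 0, 0, 0, 1],
    [-0.9, 0, -0.5, 0, 0, 0, 1],
    [-0.5, 0, -0.9, 0, 0, 0, 1],
    [0, 0, -0.9, 0, 0, 0, 1],
    [0, 0, -0.9, 0, 0, 0, 1],
    [0, 0, -0.3, 0, 0, 0, 1],
    [0, 0, 0, 0, 0, 0, 1],
  ],
)

```text
time: 26.23
position: [452.6, -194.6, 287.5]
eef_rot: [-162.1, 89.8, -158.1]
wrist_force: [0.8, 0.3, -0.0]
grip_width: 0.2
```

Run:
```python
from h import *
ims=[cv2.cvtColor(read_camera(n),cv2.COLOR_RGB2BGR) for n in("side","top")]
cv2.imwrite("pics/g.png",np.hstack([crop(ims[0],245,190,64,92,6.2),cv2.copyMakeBorder(crop(ims[1],270,155,62,60,6.2),0,570-372,0,0,0)]))
h=yawv(SY);y=np.cross(Z,h)
for nm,p in dict(btopL=SN-5*h+58*y+150*Z,btopR=SN-5*h-58*y+150*Z,wtop_flatR=SN-10*h-20*y+134*Z,wtop_nearL=SN-45.7*h+20*y+134*Z).items(): print(nm,proj("side",p).round(1),proj("top",p).round(1))
# bystanders: change from first pictures, outside stand/easel/wedge
for n,im in zip(("side","top"),ims):
    d=cv2.absdiff(im,cv2.imread(f"pics/{n}0.png")).max(2)
    for k,(P) in dict(glass=(0,0)).items(): pass
    bx=dict(side=dict(glass=(290,172,20,34),bottle=(210,48,22,64),case=(165,138,42,36),marker=(185,255,30,42),books=(205,312,90,60)),top=dict(glass=(244,128,24,28),bottle=(62,176,40,32),case=(150,226,54,44),marker=(305,238,40,34),books=(370,186,66,74)))[n]
    print(n,{k:float((d[b:b+e,a:a+c]>40).mean().round(3)) for k,(a,b,c,e) in bx.items()})
```

```text
btopL [[275.5 199.5]] [[293.8 171.9]]
btopR [[289.2 231.4]] [[332.6 168.6]]
wtop_flatR [[282.4 224.5]] [[319.3 172.2]]
wtop_nearL [[265.7 216.3]] [[307.3 185.1]]
side {'glass': 0.029, 'bottle': 0.504, 'case': 0.046, 'marker': 0.328, 'books': 0.352}
top {'glass': 0.0, 'bottle': 0.0, 'case': 0.0, 'marker': 0.337, 'books': 0.274}
```

View pics/g.png

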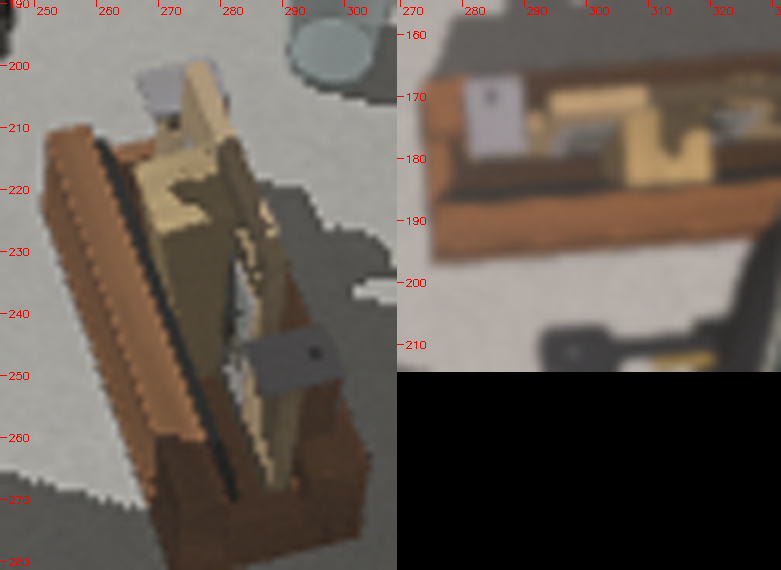

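View 12: the board is upright under the keepers, its top edge running from (275,200) towards (281,212) as predicted. The wedge sits at mid-slot, top near (270,218), flat against the board. In the top view glass, bottle and case are unchanged; the marker and books pixels differ, but those areas were under the arm's shadow at the start and I never went near them. I'm handing in.

```bash
python3 -c "
from plant import order,robot
print(order.hand_in()); print(robot.state()['time'],robot.state()['wrist_force'])"
```

```text
the job is handed in; nothing more can be done
None
the job is handed in; nothing more can be done
```

The job is handed in at about 26.3 s of the 67 s allowed. The hand-in gave no verdict, so success is judged only from my own checks.

**What I did:**
- Drew the board off the easel along its own slope and toed it into the slot leaning 15°, until it touched the floor at about 8 N.
- Straightened it against the far wall, felt about 13 N of firm contact, and let it go with no finger contact left.
- Lifted the wedge out, set it in the gap at mid-slot and released it.
- Pressed its top down to 16.6 N, slightly above the 12–15 N suggested, then withdrew.

**Last checks:**
- **Board:** the last picture shows it upright under the keepers, where the calibration predicts it.
- **Wedge:** it stands flat-faced against the board near the middle. Its centre is about 69 mm above the slot floor (60–83 mm wanted). From how far it travelled, the rubber is pressed roughly 2 mm, which I estimated rather than measured.
- **Glass, bottle and case:** unchanged in the top view. The side-view check of the bottle disagreed (half its pixels differed), probably because the arm stood in front of it.
- **Books and marker:** about 30% of their pixels differed in both views. The arm's shadow lay there at the start and I never went near them, but I did not confirm their positions separately.

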